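# Prove the science bench's emergency stop and switch the bench back on

## Robot

A 6-joint arm with a two-finger parallel gripper is mounted at the origin on the work surface. World frame = base frame: x ahead of the robot, y to its left, z up, the work surface at z = 0. Lengths are in m, angles in rad, forces in N, time in s.
With the tool pointing down it reaches from about 0.375 to 0.925 m from the base axis. Payload 5.7 kg.
Tool frame: the origin (TCP) lies midway between the tips of the shut fingers; the grasp point (between the pads) lies hold_point_z behind it (hold_point_z is the distance from the TCP to the grasp point, in m); z points along the fingers, y is the line along which they close (so a half turn about z gives the same grasp; the last joint's range is limited). The gripper opens to 85 mm and grips with 20 to 120 N. Pads are 22 mm wide; open, the fingers measure 114 mm over their backs; the gripper's body (76 mm by 85 mm) begins 54 mm behind the grasp point. The pads swing forward as they close: fully open they stand 13 mm farther back than shut.
Start: joints at [-1.241, 0.359, 1.51, -0, 1.272, -0.115], TCP at [0.258, -0.542, 0.231] pointing down, gripper open.
Joint ranges: [-2.97, 2.97], [-1.01, 2.36], [0.21, 2.38], [-0.96, 4.11], [0.2, 2.71], [-2.98, 2.98]. Speed limits (rad/s): [2.39, 2.39, 3.14, 3.14, 3.14, 3.14].

## Interface

Orientations are given as a rotation vector (axis times angle).
In Python, from station import * gives the robot as it stands.
- The arm moves only by the tool arm_command, never from a script. Its arguments are lists of equal length, an entry for each row: "travel": the shift along the tool's x, y, z in m, a list of three; "twist": the turn, a rotation vector about the tool's x, y, z in rad, a list of three. A call has exactly 10 rows; each row is the pose to reach, as a shift and turn from the pose commanded when the call began, along the tool's axes at that moment; what a row does not reach only later rows make up. A row lasts 1/12 s, in which the tool goes at most 41.7 mm and 7.16 degrees, less where a joint would pass 70% of its speed; a pose out of reach is approached as far as the arm can. A call with a gripper value outside its range is refused whole. "hand" is the opening, from -1 (shut) to 1 (fully open), set as the call begins (left out, the last holds). The fingers move at their own pace and stop on an object; "grip_force" is the grip in N (left out, the last holds). Time passes only in rows, so rows that repeat a pose let the fingers close, or fill a call up. It gives the time, the measured TCP pose, the force, the opening and the grip force at its end, in the units of the state.
- state(): the state, without advancing time (a new reading comes with each control period).
- camera(name): name is "side" or "top" or "wrist"; returns (picture, depth): 420x560x3 uint8, blue, green, red; 420x560 float32, m along the optical axis (not along the pixel's ray), 0 where there is no reading.
- camera_params(name): a dict with "intrinsics" (3x3 intrinsics, pixels), "k1" (the pictures are not rectified: a ray, as slopes to the right and down, at radius r is drawn at 1 + k1 r^2 times it, then the intrinsics apply), "rvec" (rotation vector, rad) and "tvec" (3), from world to camera coordinates, as OpenCV has them. Camera axes: x right, y down, z forward; pixel columns grow to the right and rows downward; lengths in m; the calibration is good to about 2 mm. A picture is of the moment at which its call begins: read the wrist's pose just before it. camera_params takes no time and is no camera call; for the wrist camera it gives the pose at the moment of the call.
- finish_job(): hands the job in; it is judged then, once.
The state is a dict: "time": time; "joints": joint angles; "joint_velocities": joint speeds; "effort": joint torques, N m; "eef_pos": TCP position; "tool_rot": TCP orientation; "ft_force": force on the tool from outside, world axes, zero at the start; "torque": the same for the moment, N m; "finger_gap": opening from 0.0 (shut) to 1.0 (fully open); "grasp_force": force on a finger pad.
Only numpy, scipy, OpenCV 4.12 (cv2) and the standard library are available. Lean on these libraries where they do the work, as an engineer would, in place of code of your own. Each camera call takes 0.05 s, during which the arm holds its last target. There are 200 camera calls.

## Task

Test the bench's emergency stop before the lesson: with a fingertip, press the red mushroom button in until it latches, and take the finger off it so that it is seen to stay down by itself. Then twist it clockwise with a fingertip against one of its lobes, without taking the head between the fingers, until it springs up again; then press the green button on the power supply right in to switch the bench back on, and let go. Leave the supply's black voltage knob and the loose things on the bench as they are.

Things in the scene. Friction and masses are not known exactly. Their poses are not given: they have to be found in the camera images.
- stop_station: Emergency-stop station fixed level on the bench: box 74 x 74 mm, 55 mm high, grey below, yellow above, red mushroom head on top, grey gland 14 mm long on its +x side. Origin: centre of the underside; the head's vertical axis passes through it. With the head at rest its three lobes lie at 60, 180 and 300 degrees (counter-clockwise from above) from the station's x axis.
- stop_top (a point): Top centre of the red head's dome, on its axis; goes down with it: 92 mm above the bench when up, 85 mm latched. The head's underside is 20 mm and its lobes' flat tops 4.5 mm below this point; under it a black collar of 16 mm radius reaches 61 mm above the bench.
- stop_lobe (a point): Centre of the head's lobe at 60 degrees, half-way up (80 mm above the bench when up); moves with the head. Each of the three equal lobes is a round of 19 mm diameter, centred 19 mm from the axis, so the head is 57 mm over the lobes; between them is a round core of 19 mm radius. The hollows between lobes are 9 mm deep.
- stop_push (a joint): How far the red head is pressed down, in m: 0 up, latches when pressed past 0.007 and then stays at about 0.007 by itself; hard stop at 0.0095. A spring pushes it up (4.6 N at the start, about 9 N at the latching point). Only twisting the head releases it.
- stop_twist (a joint): Turn of the red head, in rad, clockwise seen from above (as the white arrows on it show): 0 at rest, stop at 0.9. A light spring (0.025 to 0.09 N m) turns it back to 0 when let go. A latched head is released at about 0.6 and springs up by itself.
- supply: Low-voltage supply, grey desk console fixed to the bench, 170 mm deep (x), 240 mm wide (y). Its panel slopes 12 degrees down to its -x side, 82 to 46 mm high. Origin: centre of the underside. Seen from its -x side: black meter at middle back, green pilot lamp (no button) at right back, green button at right (-y), black bar knob at left (+y), four sockets at front.
- go_button_top (a point): Centre of the top of the green push button (26 mm across, 10 mm proud of an aluminium bezel of 42 mm); it goes in with the button. The button's axis is square to the panel, so it leans 12 degrees from vertical towards the supply's -x side.
- go_button (a joint): How far the green button is pressed in, in m: 0 out, 0.006 fully in (hard stop). It takes 1.5 N to start and 5 N fully in; a spring brings it back.
- volt_pointer (a point): Tip of the black bar knob of the voltage selector on the supply, 44 mm above the panel's surface at the knob and 16.5 mm from the knob's axis; the knob turns easily and must stay as set.
- dish_a: Loose petri dish, clear, 88 mm across, 15 mm high, standing close behind the stop station. Origin: centre of the underside.
- dish_b: Loose petri dish, clear, 88 mm across, 15 mm high, at the left of the bench. Origin: centre of the underside.
- magnifier_a: Loose magnifying glass lying close behind the supply, brass ring of 74 mm, dark red handle, 179 mm long, 17 mm high. Origin: on its underside near the middle of its length, its x axis pointing from handle to ring.
- magnifier_b: Loose magnifying glass of the same kind lying at the right of the bench.
- funnel: Loose grey funnel standing on its wide rim, 107 mm across, 130 mm high, at the left. Origin: centre of the underside.
- mortar: Loose wooden mortar with its pestle in it, 100 mm across, 157 mm high, at the middle of the back. Origin: centre of the underside.

How it is judged:
By the outcome, as a careful person would: the job done as asked, in the order asked, and still so for the second after the job is handed in, with the robot touching nothing.
It also fails if it takes over 54 s, if anything falls off the work surface, if the arm or the gripper's body presses on something with over 40 N, if the wrist force passes 120 N, or if a joint passes its speed limit or range.

## Working session

There is one attempt and no reset: what is moved stays moved. The work goes in short steps, Python scripts to look and compute and a tool call to move; the robot and the scene stay as the last step left them, time stands still between calls to the robot, and variables do not carry over. Pictures are saved under pics/ and viewed, at most 10 in all, crops included, and the job is handed in when it is done.

Besides the shell and the picture viewer there is one more tool, called as name(argument=value, ...) on one line, values as JSON. arm_command: Moves the arm, as the interface text tells. Its arguments: {"type":"object","properties":{"travel":{"type":"array"},"twist":{"type":"array"},"hand":{"type":"number"},"grip_force":{"type":"number"}},"required":["travel","twist"]}

```bash
mkdir -p pics
cat > h.py <<'E'
from station import *
import numpy as np, cv2
from scipy.spatial.transform import Rotation as R
def rays(name,uv,P=None):
    P=P or camera_params(name); K=np.array(P["intrinsics"]);k=P["k1"]
    d=(np.atleast_2d(uv)-K[:2,2])/[K[0,0],K[1,1]]
    s=d.copy()
    for _ in range(20): s=d/(1+k*(s**2).sum(1,keepdims=True))
    Rm=cv2.Rodrigues(np.array(P["rvec"],float))[0]; t=np.array(P["tvec"],float).ravel()
    return -Rm.T@t, np.c_[s,np.ones(len(s))]@Rm
def onplane(name,uv,z,P=None):
    c,d=rays(name,uv,P); return c+d*((z-c[2])/d[:,2])[:,None]
def world(name,depth,uv,P=None):
    c,d=rays(name,uv,P); uv=np.atleast_2d(uv).astype(int)
    return c+d*depth[uv[:,1],uv[:,0]][:,None]
E
python3 - <<'E'
from h import *
a,da=camera("top");b,db=camera("side")
np.savez("s.npz",a=a,da=da,b=b,db=db)
cv2.imwrite("pics/top.png",a);cv2.imwrite("pics/side.png",b)
s=state();print(s)
for n,i in(("top",a),("side",b)):
    print(n,rays(n,[[280,210]]))
    h=cv2.cvtColor(i,cv2.COLOR_BGR2HSV)
    red=cv2.inRange(h,(0,150,90),(8,255,255))|cv2.inRange(h,(172,150,90),(180,255,255))
    gr=cv2.inRange(h,(45,100,50),(90,255,255)); ye=cv2.inRange(h,(20,120,100),(35,255,255))
    for c,m in(("red",red),("green",gr),("yel",ye)):
        k,l,st,ce=cv2.connectedComponentsWithStats(m)
        print(n,c,[(st[j].tolist(),ce[j].round(1).tolist()) for j in range(1,k) if st[j,4]>25])
E
```

```text
{'time': 0.1, 'joints': array([-1.24108183e+00,  3.59455220e-01,  1.51134009e+00, -9.06749403e-06,
        1.27251001e+00, -1.15100324e-01]), 'joint_velocities': array([ 0.00091539, -0.00194523, -0.00319301,  0.00082571, -0.00065432,
       -0.00018841]), 'effort': array([-4.19970238e-04, -5.28656209e+01, -2.79351211e+01, -2.57261072e-04,
        5.11121209e-03,  1.62148558e-05]), 'eef_pos': array([ 0.25796056, -0.54102332,  0.23051836]), 'tool_rot': array([-3.06255198e+00, -6.92596089e-01,  3.01497909e-04]), 'ft_force': array([ 0.91333751, -0.83008826,  0.24683184]), 'torque': array([ 0.00643125, -0.00449726,  0.01623037]), 'grasp_force': 0.0, 'finger_gap': 0.9979597595554688}
top (array([0.52126914, 0.03032064, 1.10936209]), array([[ 0.07488897, -0.00235994, -0.99732617]]))
top red [([342, 244, 15, 17, 131], [348.9, 250.6])]
top green [([0, 233, 29, 119, 3110], [12.7, 289.3]), ([554, 240, 6, 42, 194], [557.0, 259.2]), ([241, 243, 9, 8, 56], [245.0, 246.5]), ([37, 297, 18, 77, 539], [45.5, 335.4])]
top yel [([38, 156, 26, 26, 352], [52.6, 169.4]), ([332, 236, 28, 28, 399], [345.0, 249.5])]
side (array([0.10336739, 1.11751782, 0.90054706]), array([[ 0.35022257, -0.77104459, -0.53195622]]))
side red [([538, 168, 22, 24, 315], [551.6, 179.9]), ([333, 205, 15, 11, 110], [339.4, 210.8])]
side green [([355, 6, 20, 63, 452], [364.1, 35.0]), ([390, 25, 31, 36, 338], [404.3, 44.9]), ([414, 35, 14, 33, 129], [419.3, 51.5]), ([379, 40, 8, 32, 130], [382.2, 57.4]), ([352, 77, 9, 12, 32], [356.0, 82.3]), ([382, 89, 8, 13, 40], [385.8, 95.6]), ([418, 94, 10, 20, 155], [422.6, 103.4]), ([478, 105, 24, 56, 876], [488.2, 131.0]), ([295, 259, 8, 6, 41], [298.3, 261.6])]
side yel [([324, 211, 29, 23, 399], [337.7, 223.4]), ([294, 222, 13, 5, 50], [300.0, 224.3]), ([80, 356, 41, 54, 1473], [101.2, 383.2])]
```

View pics/top.png

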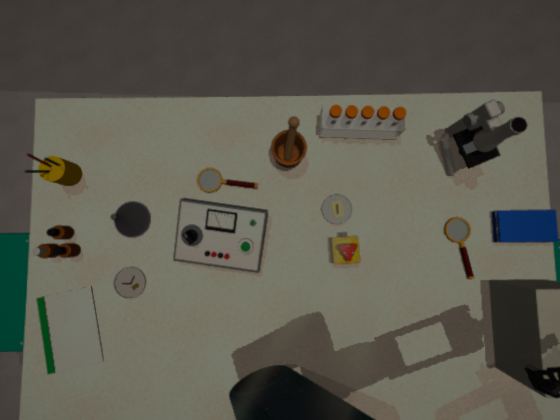

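View pics/side.png

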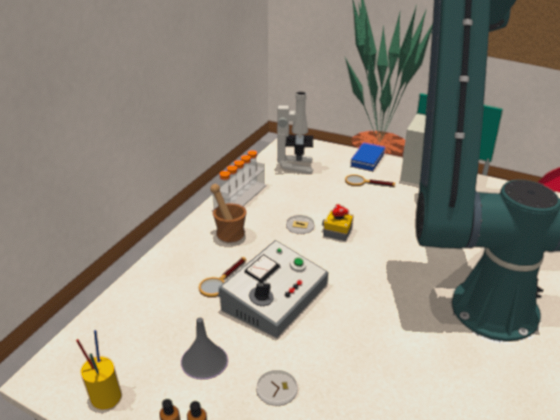

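The top view shows the stop station at about (346,250) with its gland towards the back, and dish_a just behind it at (337,209). The supply is around (221,236), with the green button at (245,246) and the knob at (192,235). I'll take rough positions now and refine them with the wrist camera.

Run:
```python
from h import *
print("stop",onplane("top",[[347.5,251]],.085),onplane("side",[[340,210]],.085))
print("gland",onplane("top",[[342.5,235]],.03))
print("btn",onplane("top",[[245,246.5]],.07),onplane("side",[[298.5,261.5]],.07))
print("corners",onplane("top",[[181,199],[268,208],[261,271],[174,262]],.06))
s=state();P=camera_params("wrist")
c,d=rays("wrist",[[280,210],[380,210]],P);Rt=R.from_rotvec(s["tool_rot"])
print("cam in tool",Rt.inv().apply(c-s["eef_pos"]),Rt.inv().apply(d),P["intrinsics"])
for t in([.64,-.15,.23],):
  print("travel",Rt.inv().apply(np.array(t)-s["eef_pos"]), Rt.as_matrix())
print(state()["time"])
```

```text
stop [[ 0.48635626 -0.15027413  0.085     ]] [[ 0.48338278 -0.1402458   0.085     ]]
gland [[ 0.52935491 -0.14729484  0.03      ]]
btn [[0.50155272 0.12394389 0.07      ]] [[0.50381544 0.11776843 0.07      ]]
corners [[0.63424225 0.30072616 0.06      ]
 [0.60604663 0.06087171 0.06      ]
 [0.43468139 0.08170627 0.06      ]
 [0.462344   0.31778463 0.06      ]]
cam in tool [ 7.86264370e-02 -4.92873870e-05 -1.43140846e-01] [[-0.30222069  0.00381056  0.95324084]
 [-0.30227932  0.34468467  0.95305057]] [[295.64414352   0.         279.01543035]
 [  0.         295.64414352 210.88058936]
 [  0.           0.           1.        ]]
travel [ 0.5131174  -0.18858234  0.0009359 ] [[ 9.02689265e-01  4.30292661e-01 -5.62714387e-04]
 [ 4.30292988e-01 -9.02687835e-01  1.61760469e-03]
 [ 1.88087995e-04 -1.70232644e-03 -9.99998533e-01]]
0.1
```

arm_command(travel=[[0.035,-0.027,0.0],[0.07,-0.053,0.0],[0.105,-0.08,0.005],[0.14,-0.106,0.01],[0.175,-0.133,0.02],[0.21,-0.16,0.03],[0.245,-0.186,0.035],[0.28,-0.213,0.04],[0.315,-0.24,0.045],[0.35,-0.266,0.05]], twist=[[0,0,0.045],[0,0,0.09],[0,0,0.135],[0,0,0.18],[0,0,0.225],[0,0,0.27],[0,0,0.315],[0,0,0.36],[0,0,0.405],[0,0,0.445]], hand=-1, grip_force=40)

```text
time: 0.93
eef_pos: [0.4475, -0.1724, 0.1839]
tool_rot: [-3.141, 0.004, 0.001]
ft_force: [-0.1, -0.4, -0.3]
finger_gap: -0.003
grasp_force: 0.0
```

Run:
```python
from h import *
import time
P=camera_params("wrist");a,d=camera("wrist");s=state()
np.savez("w1.npz",a=a,d=d,rvec=P["rvec"],tvec=P["tvec"])
cv2.imwrite("pics/w1.png",a)
print(s["time"],s["eef_pos"],s["tool_rot"],s["joint_velocities"].round(3),s["finger_gap"],s["joints"].round(2))
h=cv2.cvtColor(a,cv2.COLOR_BGR2HSV)
red=cv2.inRange(h,(0,150,60),(8,255,255))|cv2.inRange(h,(172,150,60),(180,255,255))
gr=cv2.inRange(h,(45,100,50),(90,255,255)); ye=cv2.inRange(h,(20,120,80),(35,255,255))
for c,m in(("red",red),("green",gr),("yel",ye)):
    k,l,st,ce=cv2.connectedComponentsWithStats(m)
    print(c,[(st[j].tolist(),ce[j].round(1).tolist()) for j in range(1,k) if st[j,4]>60])
```

```text
0.9833 [ 0.44968822 -0.16554403  0.18314265] [-3.13583838e+00  4.37757289e-03 -6.11116179e-04] [-0.104 -0.007  0.007 -0.037  0.033 -0.288] -2.595367254192986e-05 [-0.5   0.24  1.82  0.01  1.08  1.07]
red [([221, 138, 62, 58, 2012], [252.6, 161.2])]
green []
yel [([224, 3, 40, 56, 1337], [243.8, 30.8]), ([213, 115, 85, 83, 3679], [257.8, 151.4])]
```

View pics/w1.png

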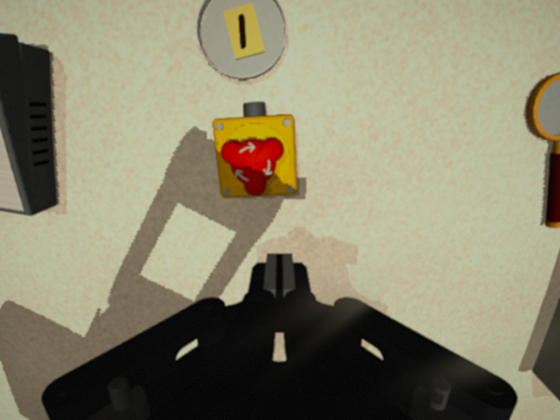

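The wrist view shows the yellow box at cols 213–298, rows 113–198, with the red head around (253,160), one lobe pointing at the robot and the gland at (255,108). The arm was still settling in that picture, so I'll measure again at rest.

```bash
cat > m.py <<'E'
from h import *
camera("wrist")
P=camera_params("wrist");a,d=camera("wrist");s=state()
np.savez("w2.npz",a=a,d=d)
h=cv2.cvtColor(a,cv2.COLOR_BGR2HSV)
red=cv2.inRange(h,(0,150,60),(8,255,255))|cv2.inRange(h,(172,150,60),(180,255,255))
ye=cv2.inRange(h,(18,120,50),(35,255,255)); ye[:100]=0
print(s["time"],s["eef_pos"],s["tool_rot"])
m=cv2.morphologyEx(ye|red,cv2.MORPH_CLOSE,np.ones((5,5)))
c=max(cv2.findContours(m,0,1)[0],key=cv2.contourArea)[:,0].astype(float)
w=onplane("wrist",c,.055,P)
r=cv2.minAreaRect((w[:,:2]*1000).astype(np.float32));print("box rect",r)
v,u=np.nonzero(red); q=world("wrist",d,np.c_[u,v],P); q=q[(q[:,2]>.06)&(q[:,2]<.11)]
print("z max",np.percentile(q[:,2],[5,50,95,99.5]))
t=q[q[:,2]>np.percentile(q[:,2],99.5)-.007];print("top region",t[:,:2].mean(0),len(t))
c=max(cv2.findContours(red,0,1)[0],key=cv2.contourArea)[:,0].astype(float)
w=onplane("wrist",c,.083,P)[:,:2]
cc,rr=cv2.minEnclosingCircle((w*1000).astype(np.float32));print("head circ",cc,rr)
dd=w*1000-cc;an=np.degrees(np.arctan2(dd[:,1],dd[:,0]));rad=np.hypot(*dd.T)
z=(rad**6*np.exp(3j*np.radians(an))).sum();print("lobe phase deg (mod120)",np.degrees(np.angle(z))/3)
E
python3 m.py
```

```text
1.0833 [ 0.44767323 -0.17145032  0.18375496] [-3.14037808e+00 -8.61555001e-03  2.15931832e-03]
box rect ((490.48162841796875, -150.79505920410156), (73.60702514648438, 73.32157897949219), 3.5096421241760254)
z max [0.08640318 0.09058475 0.09280533 0.09358538]
top region [ 0.49135663 -0.15097025] 1881
head circ (489.65118408203125, -150.80250549316406) 27.760881423950195
lobe phase deg (mod120) -56.799689466276625
```

arm_command(travel=[[0.0085,-0.004,0.01],[0.017,-0.008,0.025],[0.026,-0.0125,0.04],[0.035,-0.017,0.055],[0.0425,-0.0205,0.07],[0.0425,-0.0205,0.08],[0.0425,-0.0205,0.083],[0.0425,-0.0205,0.084],[0.0425,-0.0205,0.084],[0.0425,-0.0205,0.084]], twist=[[0,0,-0.01],[0,0,-0.02],[0,0,-0.03],[0,0,-0.04],[0,0,-0.05],[0,0,-0.05],[0,0,-0.05],[0,0,-0.05],[0,0,-0.05],[0,0,-0.05]])

```text
time: 1.92
eef_pos: [0.4898, -0.1546, 0.1009]
tool_rot: [3.14, 0.077, 0.001]
ft_force: [0.3, 0.1, 0.1]
finger_gap: 0.002
grasp_force: 0.0
```

arm_command(travel=[[0,-0.002,0.003],[0,-0.003,0.006],[0,-0.003,0.009],[0,-0.003,0.0115],[0,-0.003,0.0135],[0,-0.003,0.015],[0,-0.003,0.0165],[0,-0.003,0.0175],[0,-0.003,0.0175],[0,-0.003,0.0175]], twist=[[0,0,0],[0,0,0],[0,0,0],[0,0,0],[0,0,0],[0,0,0],[0,0,0],[0,0,0],[0,0,0],[0,0,0]])

```text
time: 2.75
eef_pos: [0.49, -0.1509, 0.0835]
tool_rot: [3.14, 0.079, 0.001]
ft_force: [-2.2, 1.3, 9.2]
finger_gap: 0.004
grasp_force: 4.6
```

arm_command(travel=[[0,0,0.0005],[0,0,0.001],[0,0,0.001],[0,0,-0.004],[0,0,-0.02],[-0.01,0.005,-0.04],[-0.02,0.01,-0.06],[-0.03,0.015,-0.08],[-0.042,0.02,-0.1],[-0.042,0.02,-0.1]], twist=[[0,0,0],[0,0,0],[0,0,0],[0,0,0],[0,0,0],[0,0,0],[0,0,0],[0,0,0],[0,0,0],[0,0,0]])

```text
time: 3.58
eef_pos: [0.4489, -0.1744, 0.1859]
tool_rot: [3.138, 0.078, 0.005]
ft_force: [-0.2, 0.8, -0.5]
finger_gap: -0.002
grasp_force: 0.0
```

```bash
python3 m.py
```

```text
3.6833 [ 0.44908017 -0.17330344  0.1833803 ] [3.13984339e+00 7.70095241e-02 2.78350713e-03]
box rect ((490.5823974609375, -150.81192016601562), (73.38948059082031, 73.49321746826172), 3.7447638511657715)
z max [0.08007504 0.0841168  0.08627221 0.08714921]
top region [ 0.49146769 -0.15117931] 1769
head circ (490.88616943359375, -151.06019592285156) 26.96880340576172
lobe phase deg (mod120) -56.87032897536881
```

arm_command(travel=[[0.005,0.006,0.01],[0.011,0.0117,0.025],[0.011,0.0117,0.04],[0.011,0.0117,0.055],[0.011,0.0117,0.07],[0.011,0.0117,0.085],[0.011,0.0117,0.1],[0.011,0.0117,0.109],[0.011,0.0117,0.113],[0.011,0.0117,0.113]], twist=[[0,0,0],[0,0,0],[0,0,0],[0,0,0],[0,0,0],[0,0,0],[0,0,0],[0,0,0],[0,0,0],[0,0,0]])

```text
time: 4.52
eef_pos: [0.4595, -0.1835, 0.068]
tool_rot: [-3.139, -0.079, 0.004]
ft_force: [-0.3, 0.8, 0.5]
finger_gap: 0.0
grasp_force: 0.0
```

Run:
```python
from h import *
a,d=camera("wrist");s=state();print(s["time"],s["eef_pos"],s["ft_force"],s["tool_rot"])
cv2.imwrite("pics/w3.png",cv2.resize(a[100:400,130:430],(800,800))[:600])
```

```text
4.5667 [ 0.46010585 -0.18388245  0.06897606] [ 0.63256802 -0.79448339  0.22299336] [-3.13963971e+00 -7.85114687e-02  2.28561861e-03]
```

View pics/w3.png

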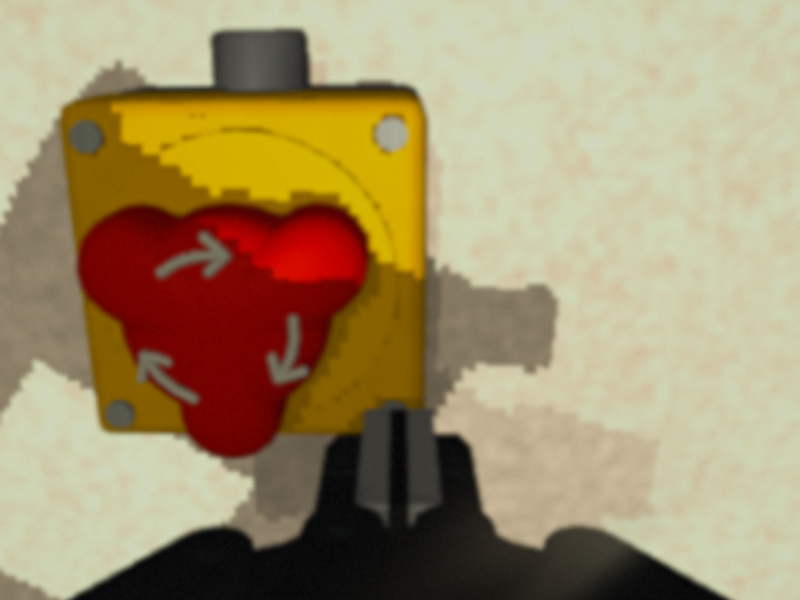

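The fingertip (pic cols 360–440, front edge at row 410) stands to the right of the near lobe (235,410), clear of the head. The shut tip is about 14 mm across, so I'll push it left by about 30 mm.

arm_command(travel=[[0,-0.004,0],[0,-0.008,0],[0,-0.012,0],[0,-0.0155,0],[0,-0.019,0],[0,-0.022,0],[0.0005,-0.025,0],[0.001,-0.028,0],[0.001,-0.03,0],[0.001,-0.03,0]], twist=[[0,0,0],[0,0,0],[0,0,0],[0,0,0],[0,0,0],[0,0,0],[0,0,0],[0,0,0],[0,0,0],[0,0,0]])

```text
time: 5.4
eef_pos: [0.4595, -0.1535, 0.0697]
tool_rot: [-3.14, -0.079, 0.001]
ft_force: [-3.1, -1.9, 1.2]
finger_gap: -0.002
grasp_force: 1.8
```

```bash
python3 m.py
python3 - <<'E'
from h import *
a=np.load("w2.npz")["a"];s=state();print(s["ft_force"])
cv2.imwrite("pics/w4.png",cv2.resize(a[100:400,130:430],(800,800))[:600])
E
```

```text
5.5 [ 0.45946301 -0.15377597  0.06970794] [-3.14001554e+00 -7.84752353e-02  1.19150219e-03]
box rect ((489.3544006347656, -150.52845764160156), (78.3712387084961, 72.33567810058594), 3.0852768421173096)
z max [0.08547237 0.09051134 0.09274052 0.09343898]
top region [ 0.49287513 -0.15047386] 5932
head circ (490.06298828125, -150.08743286132812) 28.727489471435547
lobe phase deg (mod120) 20.29761626190224
[-2.56607088 -2.12501936  0.71324277]
```

View pics/w4.png

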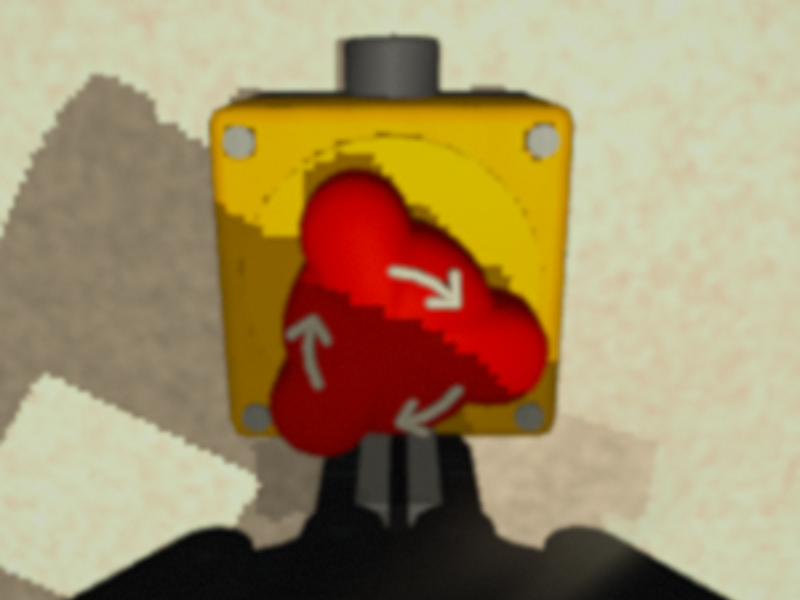

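The head has turned about 43° and stands up again, with its top at 93 mm. Next I'll back off sideways, rise, and move over to the green button.

arm_command(travel=[[0,0.004,0],[0,0.01,0],[-0.001,0.018,0],[-0.001,0.026,0],[-0.001,0.034,0],[-0.003,0.036,-0.005],[-0.003,0.036,-0.03],[-0.003,0.036,-0.06],[-0.003,0.036,-0.09],[-0.003,0.036,-0.115]], twist=[[0,0,0],[0,0,0],[0,0,0],[0,0,0],[0,0,0],[0,0,0],[0,0,0],[0,0,0],[0,0,0],[0,0,0]])

```text
time: 6.33
eef_pos: [0.4593, -0.1906, 0.1872]
tool_rot: [3.14, 0.077, 0.003]
ft_force: [0.3, -0.9, 0.0]
finger_gap: 0.001
grasp_force: 0.0
```

```bash
python3 m.py
```

```text
6.4333 [ 0.46186943 -0.19205832  0.18953843] [3.13604292 0.07764343 0.01307128]
box rect ((491.1098327636719, -151.16580200195312), (73.92393493652344, 74.00308227539062), 2.736234426498413)
z max [0.08610687 0.09056639 0.0928088  0.09356437]
top region [ 0.49146465 -0.15162847] 1721
head circ (490.26580810546875, -150.74522399902344) 27.936492919921875
lobe phase deg (mod120) -56.848741685336556
```

arm_command(travel=[[0.0015,-0.035,-0.01],[0.003,-0.07,-0.02],[0.005,-0.105,-0.02],[0.007,-0.14,-0.02],[0.009,-0.175,-0.02],[0.011,-0.21,-0.02],[0.013,-0.245,-0.02],[0.014,-0.28,-0.02],[0.015,-0.312,-0.02],[0.015,-0.312,-0.02]], twist=[[0,0,0.02],[0,0,0.04],[0,0,0.06],[0,0,0.08],[0,0,0.1],[0,0,0.12],[0,0,0.14],[0,0,0.16],[0,0,0.17],[0,0,0.17]])

```text
time: 7.27
eef_pos: [0.4576, 0.127, 0.2046]
tool_rot: [-3.133, 0.184, 0.0]
ft_force: [0.1, -0.4, -0.2]
finger_gap: -0.001
grasp_force: 0.0
```

```bash
cat > g.py <<'E'
from h import *
camera("wrist");camera("wrist")
P=camera_params("wrist");a,d=camera("wrist");s=state()
cv2.imwrite("pics/w5.png",a)
print(s["time"],s["eef_pos"],s["tool_rot"],s["ft_force"])
h=cv2.cvtColor(a,cv2.COLOR_BGR2HSV);gr=cv2.inRange(h,(45,100,40),(90,255,255))
k,l,st,ce=cv2.connectedComponentsWithStats(gr)
for j in range(1,k):
    if st[j,4]<60: continue
    v,u=np.nonzero(l==j);q=world("wrist",d,np.c_[u,v],P)
    c=q.mean(0);n=np.linalg.svd(q-np.median(q,0))[2][2]
    print(st[j],ce[j],q.mean(0),np.median(q,0),q[:,2].min(),q[:,2].max(),"normal",n)
    m=world("wrist",d,[ce[j]],P);print("ctr",m,onplane("wrist",[ce[j]],np.median(q[:,2]),P))
# panel normal from depth around
v,u=np.mgrid[0:420:4,0:560:4];u=u.ravel();v=v.ravel();ok=d[v,u]>0;q=world("wrist",d,np.c_[u,v][ok],P)
q=q[(q[:,2]>.045)&(q[:,2]<.085)&(abs(q[:,0]-.52)<.12)&(q[:,1]>.04)]
for _ in range(8):
    c=q.mean(0);n=np.linalg.svd(q-c)[2][2];n*=np.sign(n[2]);e=abs((q-c)@n);q=q[e<max(.002,np.percentile(e,92))]
print("panel n",n,"tilt",np.degrees(np.arccos(n[2])),"az",np.degrees(np.arctan2(n[1],n[0])),len(q),"plane pt",c)
E
python3 g.py
```

```text
7.4167 [0.45782051 0.12208108 0.20453658] [ 3.13573720e+00 -1.86251195e-01 -7.86665462e-04] [-0.28943226 -0.60297929  1.32627442]
[281  70  14  15 168] [287.38095238  77.23809524] [0.56638831 0.10348652 0.08433886] [0.56635523 0.10345076 0.08435837] 0.08062951851311029 0.08701729076386988 normal [-0.16410117 -0.01694676  0.98629793]
ctr [[0.56628658 0.10352551 0.0853152 ]] [[0.56639765 0.1034869  0.08435837]]
[260 141  27  28 597] [272.78894472 154.86432161] [0.50424738 0.12332977 0.08452218] [0.50419408 0.12329545 0.0829337 ] 0.06957835005237134 0.34759300723911274 normal [0.26671215 0.9637751  0.00147751]
ctr [[0.5041547  0.12334062 0.0834151 ]] [[0.50409696 0.12335744 0.0829337 ]]
panel n [-0.20544282  0.03221447  0.97813878] tilt 12.002430323877814 az 171.08830001020573 2023 plane pt [0.54072334 0.18540202 0.06722473]
```

View pics/w5.png

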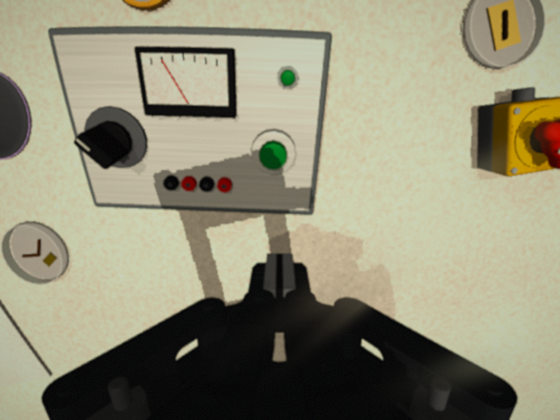

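The wrist view shows the green button at (273,155), the pilot lamp at (287,77) and the knob far off at (110,140). The button top is about (0.504, 0.123, 0.082) and the panel normal is tilted 12°. I'll go to about 12 mm above it, tilted to match.

arm_command(travel=[[0.006,-0.001,0.012],[0.012,-0.002,0.024],[0.018,-0.003,0.036],[0.024,-0.004,0.05],[0.03,-0.005,0.065],[0.036,-0.006,0.08],[0.041,-0.0064,0.095],[0.043,-0.0064,0.106],[0.0435,-0.0064,0.11],[0.0435,-0.0064,0.11]], twist=[[0,0.03,0],[0,0.06,0],[0,0.09,0],[0,0.12,0],[0,0.15,0],[0,0.18,0],[0,0.21,0],[0,0.21,0],[0,0.21,0],[0,0.21,0]])

```text
time: 8.25
eef_pos: [0.5014, 0.1218, 0.0939]
tool_rot: [3.106, -0.19, 0.323]
ft_force: [-0.2, -0.2, -1.2]
finger_gap: 0.005
grasp_force: 0.0
```

Run:
```python
from h import *
camera("wrist");P=camera_params("wrist");a,d=camera("wrist");s=state();Rt=R.from_rotvec(s["tool_rot"])
print(s["time"],s["eef_pos"],s["ft_force"],"tool z",Rt.as_matrix()[:,2])
cv2.imwrite("pics/w6.png",a[60:400])
h=cv2.cvtColor(a,cv2.COLOR_BGR2HSV);gr=cv2.inRange(h,(45,100,40),(90,255,255))
k,l,st,ce=cv2.connectedComponentsWithStats(gr);j=1+st[1:,4].argmax();print(st[j],ce[j])
v,u=np.nonzero(l==j);q=world("wrist",d,np.c_[u,v],P);q=q[q[:,2]<.1]
t=Rt.inv().apply(q-s["eef_pos"]);print("in tool: min",t.min(0),"max",t.max(0),"med",np.median(t,0))
print("btn est in tool",Rt.inv().apply(np.array([.504,.1233,.082])-s["eef_pos"]))
```

```text
8.35 [0.50251337 0.12243421 0.09521386] [-0.14779689 -1.02442142  0.08924911] tool z [ 0.2070848  -0.02525236 -0.97799704]
[256 237  42  26 606] [275.29867987 248.70132013]
in tool: min [-0.00291588 -0.01343822  0.01067746] max [0.01046112 0.010719   0.02007951] med [ 0.00571265 -0.00215155  0.01283161]
btn est in tool [-0.00141611 -0.00103912  0.01320911]
```

View pics/w6.png

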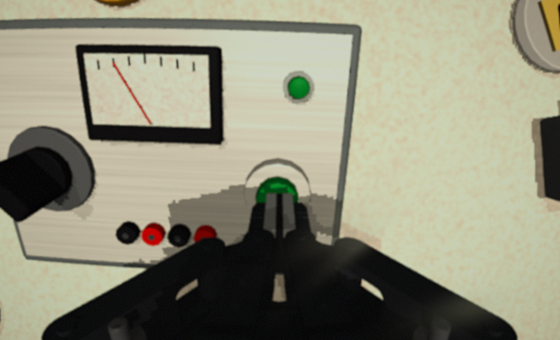

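The tip hangs over the green button, which is centred within 2 mm of it. Pressing along the tool axis.

arm_command(travel=[[-0.0015,-0.001,0.003],[-0.0015,-0.001,0.006],[-0.0015,-0.001,0.009],[-0.0015,-0.001,0.011],[-0.0015,-0.001,0.013],[-0.0015,-0.001,0.0145],[-0.0015,-0.001,0.016],[-0.0015,-0.001,0.0175],[-0.0015,-0.001,0.0185],[-0.0015,-0.001,0.0185]], twist=[[0,0,0],[0,0,0],[0,0,0],[0,0,0],[0,0,0],[0,0,0],[0,0,0],[0,0,0],[0,0,0],[0,0,0]])

```text
time: 9.18
eef_pos: [0.5045, 0.124, 0.0768]
tool_rot: [3.106, -0.187, 0.328]
ft_force: [-1.9, -0.3, 8.1]
finger_gap: -0.003
grasp_force: 4.1
```

arm_command(travel=[[0,0,0.0003],[0,0,0.0006],[0,0,0.0009],[0,0,0.0012],[0,0,0.0012],[0,0,0.0012],[0,0,0.0012],[0,0,0.0012],[0,0,0.0012],[0,0,0.0012]], twist=[[0,0,0],[0,0,0],[0,0,0],[0,0,0],[0,0,0],[0,0,0],[0,0,0],[0,0,0],[0,0,0],[0,0,0]])

```text
time: 10.02
eef_pos: [0.5047, 0.124, 0.0766]
tool_rot: [3.106, -0.187, 0.329]
ft_force: [-7.9, -0.7, 21.6]
finger_gap: 0.005
grasp_force: 11.2
```

The force has risen to 22 N without further travel, so the button is on its hard stop. Now withdrawing.

arm_command(travel=[[0,0,-0.003],[0,0,-0.008],[0,0,-0.016],[0,0,-0.028],[0,0,-0.042],[0,0,-0.058],[0,0,-0.074],[0,0,-0.09],[0,0,-0.1],[0,0,-0.1]], twist=[[0,0,0],[0,0,0],[0,0,0],[0,0,0],[0,0,0],[0,0,0],[0,0,0],[0,0,0],[0,0,0],[0,0,0]])

```text
time: 10.85
eef_pos: [0.485, 0.1268, 0.1754]
tool_rot: [3.107, -0.187, 0.333]
ft_force: [0.1, 0.1, 0.1]
finger_gap: -0.0
grasp_force: 0.0
```

Run:
```python
from h import *
camera("wrist");a,d=camera("wrist");t,_=camera("top");s=state()
print(s["time"],s["eef_pos"],s["ft_force"])
cv2.imwrite("pics/end.png",np.hstack([cv2.resize(a,(400,300)),cv2.resize(t,(400,300))]))
```

```text
11.0 [0.48376759 0.12638429 0.17275155] [ 0.2464431  -0.4646261   0.45590398]
```

View pics/end.png

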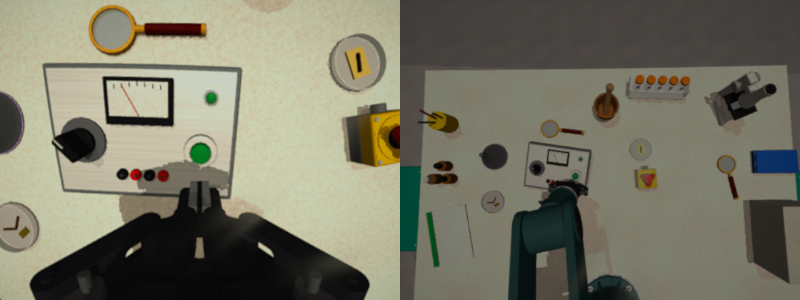

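The green button is out again at (200,153). The knob and the loose things look undisturbed, and the gripper is clear of everything.

```bash
python3 -c "
from station import *
print(finish_job())"
```

```text
the job is handed in; nothing more can be done
None
```

The job is done and handed in at about 11 s: the stop latched and stayed down alone, a fingertip twist on one lobe released it, the green button was pressed to its hard stop and let go, and the last pictures show the knob and loose things undisturbed.

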